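# Clip the chin cup back on the slit-lamp chin rest

### The arm

A 7-joint arm with a two-finger parallel gripper is mounted at the origin on the work surface. World frame = base frame: x ahead of the robot, y to its left, z up, the work surface at z = 0. Lengths are in m, angles in rad, forces in N, time in s.
With the tool pointing down it reaches from about 0.425 to 0.95 m from the base axis. Payload 4.7 kg.
Tool frame: the origin (TCP) lies at the very end of the fingers, on their centre line; the grasp point (between the pads) lies 19 mm behind it; z points along the fingers, y is the direction in which the jaws open and shut (so a half turn about z gives the same grasp; the last joint's range is limited). The gripper opens to 85 mm and grips with 20 to 120 N. Pads are 22 mm wide; open, the fingers measure 114 mm over their backs; the gripper's body (76 mm by 85 mm) begins 54 mm behind the grasp point. The pads swing forward as they close: fully open they stand 13 mm farther back than shut.
Start: joints at [-1.149, 0.469, -0.049, 1.532, 0.024, 1.141, -0.082], TCP at [0.294, 0.608, 0.231] pointing down, gripper open.
Joint ranges: [-2.59, 2.59], [-0.33, 1.99], [-1.39, 1.29], [0.1, 2.45], [-1.04, 4.18], [0.21, 1.99], [-2.66, 2.66]. Speed limits (rad/s): [2.57, 2.57, 3.14, 3.14, 3.14, 3.14, 3.14].

### API

Orientations are given as a unit quaternion [x, y, z, w].
In Python, from rig import ctrl gives the robot as it stands.
- The arm moves only by the tool carry_out, never from a script. Its argument "moves" is a list that holds one entry, the list of rows, each a list of 7 numbers: the turn, a rotation vector about the tool's x, y, z in rad, then the shift along the tool's x, y, z in mm, then the finger opening in mm, from 0 to 85.4. In form: [[[wx, wy, wz, tx, ty, tz, grip], ...]]. A call has 1 to 5 rows; each row is the pose to reach, as a shift and turn from the pose measured when the call began, along the tool's axes at that moment; what a row does not reach only later rows make up. A row lasts 1/8 s, in which the tool goes at most 62.5 mm and 10.7 degrees, less where a joint would pass 70% of its speed; a pose out of reach is approached as far as the arm can. A call with a gripper value outside its range is refused whole. The fingers move at their own pace and stop on an object; "newtons" is the grip in N (left out, the last holds). Time passes only in rows, so rows that repeat a pose let the fingers close. It gives the time, the measured TCP pose, the force and the opening at its end, in the units of the state.
- ctrl.get_obs(): the state, without advancing time (a new reading comes with each control period).
- ctrl.camera(name): name is "side" or "top"; returns (picture, depth): 400x640x3 uint8, red, green, blue; 400x640 float32, m along the optical axis (not along the pixel's ray), 0 where there is no reading.
- ctrl.camera_model(name): a dict with "vertical_fov" (degrees; the focal length in pixels is half the picture's height over the tangent of half this angle, whatever the lens; pixels are square), "cx", "cy" (the principal point, pixels), "D" ([k1, k2, p1, p2, k3] as OpenCV has them; the pictures are not rectified), "origin" and "attitude" of the camera in the world. Camera axes: x right, y up, looking along -z (the intrinsics and any distortion apply to the point x, -y, -z); pixel columns grow to the right and rows downward; lengths in m; the calibration is good to about 2 mm. A picture is of the moment at which its call begins. camera_model takes no time and is no camera call.
- ctrl.hand_in(): hands the job in, once; it reports no verdict.
The state is a dict: "time_s": time; "joint_positions": joint angles; "dq": joint speeds; "joint_torque": joint torques, N m; "position": TCP position; "tcp_rot": TCP orientation; "wrist_force": force on the tool from outside, world axes, zero at the start; "wrist_torque": the same for the moment, N m; "finger_gap": finger opening in m.
Only numpy, scipy, OpenCV 4.12 (cv2) and the standard library are available. Lean on these libraries where they do the work, as an engineer would, in place of code of your own. Each camera call takes 0.05 s, during which the arm holds its last target.

### The job

The wiped chin cup is drying in the steel tray: pick it up and push it straight down over the two snap hooks on the chin-rest stand until both sides have clicked and it sits fully home and level, then let go. Press firmly but gently, watching the force: the stand's sprung head gives a little, and must never be forced down near its stop. Leave the tray, the stand and all the other things where they are.

Things in the scene. Friction and masses are not known exactly. Their poses are not given: they have to be found in the camera images.
- cup_center (a point): Centre of the loose white plastic chin cup, 16 mm above its underside. Cup 88 mm long (x), 46 wide (y), 28 high, the top rising to about 34 at both ends; 80 g; z up. To be gripped across its flat side faces at y = +-23 mm (28 mm high). It is the same after a half turn about z. At the start it stands upright on the tray's floor, its underside 4 mm above the table.
- cup: The chin cup, origin at the centre of its underside, axes as cup_center. An upside-down shell, open below: walls 4 mm, ceiling underside 24 mm above its underside. Each end wall (x = +-42 mm) has a window 22 mm wide, from 7 to 18 mm above the underside; below the window is a 7 mm high cross bar, its inner face slanting from x = 41.5 (bottom) to 38 mm (top).
- cup_end_a (a point): Centre of the cup's cross bar at its +x end: 41 mm from the cup's centre line, 3.5 mm above its underside.
- cup_end_b (a point): The same at the cup's -x end.
- seat (a point): Point on the stand's sprung head where the centre of the cup's underside lies when home; 97 mm above the table at rest. x runs along the line of the two hooks: the cup's long axis goes along it, either way round. A stop block 44 x 30 mm (22 mm wide at its top) rises 24 mm above this point; the cup's ceiling lands on it, with 3.5 mm play to each side.
- hook_a (a joint): Inward bend (rad) of the hook 35 mm to the seat's +x side: 0 straight, about 0.09 just before its click, near 0 once clicked (and before it is touched). Its slanted tip reaches 22.5 mm above seat. Pushed down, the cup's cross bar slides down past its nose, bending it inward 3 mm more and more, and drops under its ledge, 8.5 mm above seat: the click. Then the cup has 1.5 mm play upward.
- hook_b (a joint): The same for the hook 35 mm to the seat's -x side; a little stiffer. The two hooks together take about 14 to 22 N of downward push to click.
- sprung_head (a joint): How far the head (seat, block and hooks) is pressed down, m; 0 at rest. It is sprung: it starts to give at about 5 N and sinks several millimetres before the hooks click, so pushing only to the seat's resting height does not click the hooks. Hard stop at 14 mm; more than 10 mm (about 25 N) is too hard. It springs back when released.
- chin_stand: Chin-rest stand, screwed to the table; origin under its centre, axes as seat. Foot plate 130 x 110 mm, 14 mm high; column 38 mm across; head 32 mm wide (y) and 82 mm long (x), so beside the head, where fingers holding the cup come down, all is free down to the foot plate.
- tray: Fixed steel tray 190 x 140 mm, 14 mm high, walls and floor 4 mm; origin under its centre. The cup stands on its -x half, a trial lens lies on the other.
- lens: Bystander: round trial lens 38 mm across, 6 mm thick, with a short tab, lying in the tray beside the cup; origin at its underside.
- penlight: Bystander: metal penlight 110 x 14 x 16 mm lying between tray and chin-rest stand; origin at its underside.
- occluder: Bystander: black eye-cover paddle, 6 mm thick, lying flat, 170 mm long; origin at its underside.
- sanitiser: Bystander: clear hand-rub bottle, 60 mm across, 150 mm tall; origin at its underside.
- carton: Bystander: teal carton 100 x 160 x 50 mm; origin at its underside.
- camera: Bystander: black camera, 60 x 130 x 110 mm, with lens; origin at its underside.
- pen_cup: Bystander: white ceramic cup, 70 mm across, 90 mm tall; origin at its underside.
There are look-alikes about, which are no part of the job. Of the things that look like the cup, the smallest one is meant. Leave any pink look-alike of the chin_stand alone.

How it is judged:
On the way:
1. the cup has been brought over the head, upright, above the hooks (horizontal distance between cup_center and seat below 0.02 m and z of cup_center in the frame of seat above 0.025 m and angle between cup_center's own z axis and vertical below 0.35 rad), for 0.05 s.
At the end, for the whole second after the job is handed in: Both cross bars within 2.7 mm of home height, both hooks sprung back (bend under 0.05 rad), cup centred on the seat within 6 mm, lined up with the hooks within 0.12 rad, level within 0.08 rad, head back within 2 mm of its rest height; cup at rest and released (z of each of cup_end_a, cup_end_b in the frame of seat below 0.0062 m and z of cup_center in the frame of seat above 0.012 m and horizontal distance between cup_center and seat below 0.006 m and angle between the x axis of cup_center and the x axis of seat, either way round below 0.12 rad and angle between cup_center's own z axis and vertical below 0.08 rad and value of joint each of hook_a, hook_b below 0.05 rad and value of joint sprung_head below 0.002 m and linear speed of cup below 0.02 m/s); the robot touches nothing.
It fails at once if the sprung head is pressed down more than 10 mm (about 25 N) (value of joint sprung_head above 0.01 m).
It fails at once if a bystander is moved by more than 30 mm (distance of any of lens, penlight, occluder, sanitiser, carton, camera, pen_cup from where it was at the start of the episode above 0.03 m).
It also fails if it takes over 59 s, if anything falls off the work surface, if the arm or the gripper's body presses on something with over 40 N, if the wrist force passes 120 N, or if a joint passes its speed limit or range.

## Working session

There is one attempt and no reset: what is moved stays moved. The work goes in short steps, Python scripts to look and compute and a tool call to move; the robot and the scene stay as the last step left them, time stands still between calls to the robot, and variables do not carry over. Pictures are saved under pics/ and viewed, and the job is handed in when it is done.

Besides the shell and the picture viewer there is one more tool, called after "Request:" as name([rows], argument=value, ...), one row to a line, values as JSON. carry_out: Moves the arm, as the interface text tells. Its arguments: {"type":"object","properties":{"moves":{"type":"array","items":{"type":"array","items":{"type":"array","items":{"type":"number"}}}},"newtons":{"type":"number"}},"required":["moves"]}

```bash
ls; mkdir -p pics; python3 - <<'E'
from rig import ctrl
import cv2,numpy as np
for n in("side","top"):
    p,d=ctrl.camera(n); cv2.imwrite(f"pics/{n}0.png",p[:,:,::-1]); np.save(f"{n}0_d.npy",d);np.save(f"{n}0_p.npy",p)
    print(n,ctrl.camera_model(n))
print(ctrl.get_obs())
E
```

```text
pics
side {'vertical_fov': 45.373910012607666, 'cx': 325.8249865421965, 'cy': 203.2188059091306, 'D': array([-0.09986276,  0.        ,  0.        ,  0.        ,  0.        ]), 'origin': array([ 0.02778371, -0.79428446,  1.20361064]), 'attitude': array([ 0.32271327, -0.09579897, -0.26604119,  0.90327227])}
top {'vertical_fov': 49.782183478205624, 'cx': 319.43703016004434, 'cy': 203.46687335896866, 'D': array([-0.03467827,  0.        ,  0.        ,  0.        ,  0.        ]), 'origin': array([ 0.34314479, -0.02977642,  1.55381364]), 'attitude': array([-0.04938379,  0.04150517,  0.71461223, -0.69653996])}
{'time_s': 0.1, 'joint_positions': array([-1.148893  ,  0.46941497, -0.04860388,  1.53355581,  0.02410897,
        1.14102371, -0.08230888]), 'dq': array([-4.61031780e-04, -1.44708127e-03, -6.54101467e-07, -2.69495159e-03,
        1.53149430e-03, -1.14425883e-03,  6.68290994e-04]), 'joint_torque': array([ 1.07009750e-03, -5.11513638e+01, -4.67464468e-02, -2.38389766e+01,
        1.07727537e-02,  4.40764343e-03,  5.11705153e-06]), 'position': array([0.29384688, 0.60710178, 0.23033777]), 'tcp_rot': array([ 2.23482467e-01,  9.74707527e-01, -8.91903679e-04, -1.69867785e-04]), 'wrist_force': array([-0.77021904, -1.34858856,  0.60891654]), 'wrist_torque': array([-0.01504267,  0.0291209 , -0.04994401]), 'finger_gap': 0.08573165186903993}
```

View pics/side0.png

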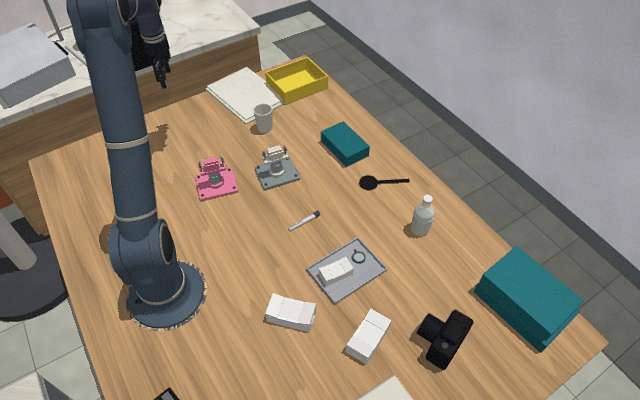

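View pics/top0.png

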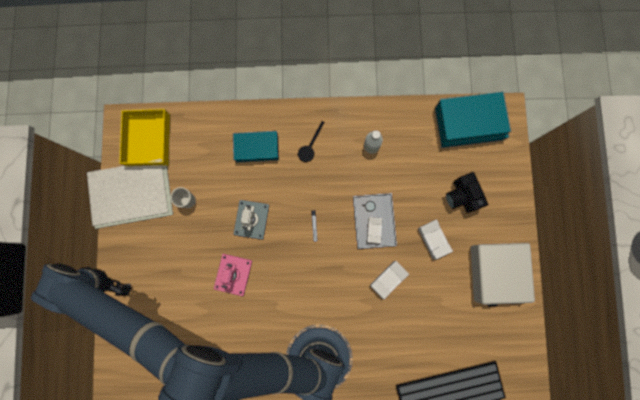

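```bash
cat > h.py <<'E'
import numpy as np,cv2
from scipy.spatial.transform import Rotation as R
from rig import ctrl
def K(n):
    m=ctrl.camera_model(n); f=200/np.tan(np.radians(m['vertical_fov'])/2)
    return np.array([[f,0,m['cx']],[0,f,m['cy']],[0,0,1]]),m
def rays(n,uv):
    k,m=K(n); u=cv2.undistortPoints(np.asarray(uv,float).reshape(-1,1,2),k,m['D']).reshape(-1,2)
    d=np.c_[u[:,0],-u[:,1],-np.ones(len(u))]
    return np.array(m['origin']),R.from_quat(m['attitude']).apply(d)
def plane(n,uv,z):
    o,d=rays(n,uv); return o+d*((z-o[2])/d[:,2])[:,None]
def pts(n,uv,depth):
    o,d=rays(n,uv); return o+d*np.asarray(depth)[:,None]
def proj(n,P):
    k,m=K(n); c=R.from_quat(m['attitude']).inv().apply(np.asarray(P,float).reshape(-1,3)-m['origin'])
    c=c*[1,-1,-1]; return cv2.projectPoints(c,np.zeros(3),np.zeros(3),k,m['D'])[0].reshape(-1,2)
def cloud(n,d,box):
    x0,y0,x1,y1=box; v,u=np.mgrid[y0:y1,x0:x1]; uv=np.c_[u.ravel(),v.ravel()]
    dd=d[uv[:,1],uv[:,0]]; ok=dd>0
    return uv[ok],pts(n,uv[ok],dd[ok])
E
python3 - <<'E'
from h import *
for n,b in(("side",(300,230,400,310)),("top",(345,185,405,255)),("side",(245,130,310,195)),("top",(225,192,280,247))):
    p=np.load(f"{n}0_p.npy");d=np.load(f"{n}0_d.npy")
    uv,P=cloud(n,d,b); print(n,b,np.histogram(P[:,2]*1000,bins=range(-10,150,5)))
    x0,y0,x1,y1=b
    c=cv2.resize(p[y0:y1,x0:x1,::-1],None,fx=7,fy=7,interpolation=cv2.INTER_CUBIC)
    cv2.imwrite(f"pics/c_{n}_{x0}.png",c)
E
ls pics
```

```text
side (300, 230, 400, 310) (array([  60, 1863, 3703, 1211,  328,  160,   35,   67,  225,  188,   76,
         53,   12,    1,    0,    0,    0,    0,    0,    0,    0,    0,
          0,    0,    0,    0,    0,    0,    0,    0,    0]), array([-10,  -5,   0,   5,  10,  15,  20,  25,  30,  35,  40,  45,  50,
        55,  60,  65,  70,  75,  80,  85,  90,  95, 100, 105, 110, 115,
       120, 125, 130, 135, 140, 145]))
top (345, 185, 405, 255) (array([ 197, 1131, 1578,  675,  185,   73,   16,   51,  137,  116,   22,
          1,    0,    0,    0,    0,    0,    0,    0,    0,    0,    0,
          0,    0,    0,    0,    0,    0,    0,    0,    0]), array([-10,  -5,   0,   5,  10,  15,  20,  25,  30,  35,  40,  45,  50,
        55,  60,  65,  70,  75,  80,  85,  90,  95, 100, 105, 110, 115,
       120, 125, 130, 135, 140, 145]))
side (245, 130, 310, 195) (array([  72, 1088, 1572,  294,  359,  282,   55,   34,   20,   13,   14,
          7,   12,   21,   17,    8,    4,   15,   34,   63,   35,   17,
         21,   28,   25,   40,   58,    5,    0,    0,    0]), array([-10,  -5,   0,   5,  10,  15,  20,  25,  30,  35,  40,  45,  50,
        55,  60,  65,  70,  75,  80,  85,  90,  95, 100, 105, 110, 115,
       120, 125, 130, 135, 140, 145]))
top (225, 192, 280, 247) (array([178, 831, 770, 252, 391, 247,  46,  25,   2,   2,   3,   1,   2,
         6,   4,   2,   1,   3,  29,  48,  11,   6,   7,  13,  35,  40,
        45,  13,   1,   0,   0]), array([-10,  -5,   0,   5,  10,  15,  20,  25,  30,  35,  40,  45,  50,
        55,  60,  65,  70,  75,  80,  85,  90,  95, 100, 105, 110, 115,
       120, 125, 130, 135, 140, 145]))
c_side_245.png
c_side_300.png
c_top_225.png
c_top_345.png
side0.png
top0.png
```

View pics/c_side_245.png

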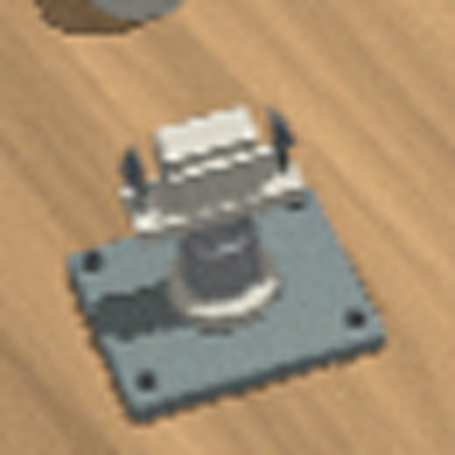

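View pics/c_top_225.png

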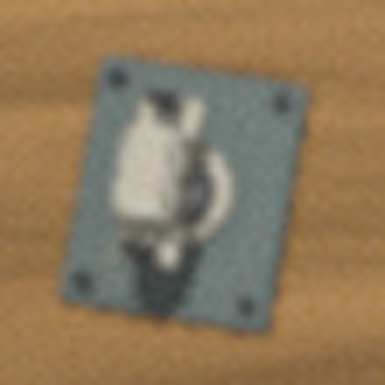

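View pics/c_side_300.png

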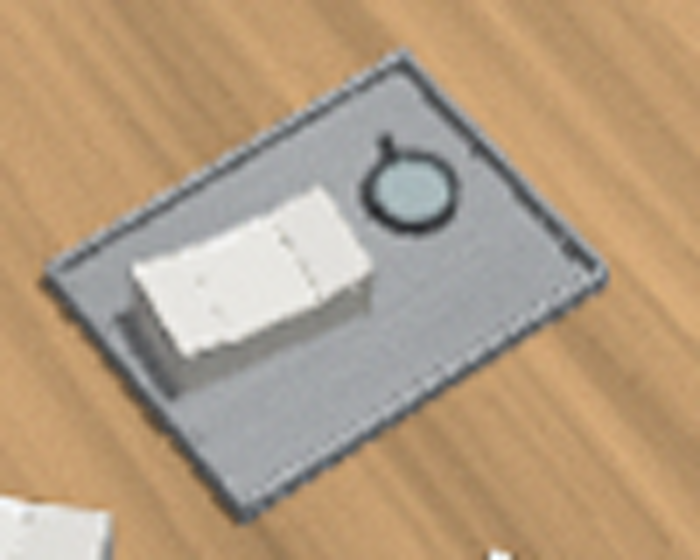

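View pics/c_top_345.png

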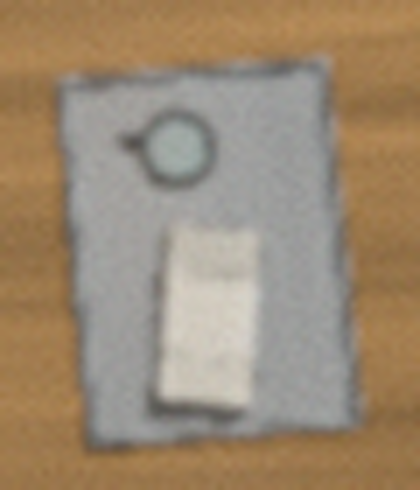

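```bash
cat > meas.py <<'E'
from h import *
def rect(P):
    (c,s,a)=cv2.minAreaRect((P[:,:2]*1000).astype(np.float32)); 
    if s[0]<s[1]: s=s[::-1]; a+=90
    return np.round(c,1),np.round(s,1),round((a+90)%180-90,1)
def cm(mask):
    cs,_=cv2.findContours(mask.astype(np.uint8),cv2.RETR_EXTERNAL,cv2.CHAIN_APPROX_NONE)
    c=max(cs,key=cv2.contourArea); m=np.zeros(mask.shape,np.uint8); cv2.drawContours(m,[c],-1,1,-1); return m>0,c.reshape(-1,2)
E
python3 - <<'E'
from meas import *
for n,bc,bs in(("side",(300,240,400,300),(245,130,310,195)),("top",(345,190,405,250),(225,192,280,247))):
    p=np.load(f"{n}0_p.npy");d=np.load(f"{n}0_d.npy")
    hsv=cv2.cvtColor(p,cv2.COLOR_RGB2HSV).astype(int)
    def box(b):
        m=np.zeros(d.shape,bool); m[b[1]:b[3],b[0]:b[2]]=1; return m
    # cup
    m,c=cm(box(bc)&(hsv[...,1]<45)&(hsv[...,2]>190)); print(n,"cup px",m.sum(),rect(plane(n,c,.036)))
    v,u=np.nonzero(m); P=pts(n,np.c_[u,v],d[v,u]); P=P[P[:,2]>.024]; print(" depth",rect(P),np.median(P,0), np.percentile(P[:,2],[5,95]))
    # tray
    m,c=cm(box(bc if 0 else (bc[0]-5,bc[1]-12,bc[2]+5,bc[3]+12))&(hsv[...,1]<60)); print(n,"tray",m.sum(),rect(plane(n,c,.010)))
    # foot
    hu=hsv[...,0]; m=box(bs)&(hu>70)&(hu<120)&(hsv[...,1]>25); m,c=cm(m); 
    hull=cv2.convexHull(c).reshape(-1,2); print(n,"foot",m.sum(),rect(plane(n,hull,.014)))
    # block
    v,u=np.nonzero(box(bs)); P=pts(n,np.c_[u,v],d[v,u]); k=(P[:,2]>.112)&(hsv[v,u,2]>150)&(P[:,2]<.135)
    print(n,"block",k.sum(),P[k].mean(0),rect(P[k]))
    k=(P[:,2]>.075)&(P[:,2]<.135); print(n,"head",k.sum(),P[k].mean(0),rect(P[k]))
E
```

```text
side cup px 445 (array([ 442.8, -207.8]), array([89.1, 49.6]), -7.2)
 depth (array([ 229.5, -470.1]), array([757.9,  93.1]), 51.1) [ 0.44247215 -0.20819022  0.0345521 ] [0.02902884 0.04108966]
side tray 2882 (array([ 476.4, -211.5]), array([195.2, 145.7]), 3.0)
side foot 10 (array([457.9, 241.9]), array([16.6, 11.4]), 23.8)
side block 80 [0.49128378 0.23104274 0.12031373] (array([497. , 227.6]), array([56.4, 31.3]), -8.5)
side head 341 [0.4885342  0.22592902 0.10188575] (array([491.1, 230.4]), array([83.2, 37.9]), -11.3)
top cup px 240 (array([ 440.1, -207.6]), array([81.1, 43.3]), -6.0)
 depth (array([ 440.3, -208.2]), array([81.1, 43.9]), -7.2) [ 0.43716511 -0.20703015  0.0337022 ] [0.02721793 0.03969903]
top tray 2092 (array([ 475.7, -209.9]), array([191.5, 141.7]), 3.0)
top foot 10 (array([475.7, 201.8]), array([10.9, 10.8]), 88.5)
top block 103 [0.49271933 0.23286376 0.12022875] (array([492.8, 233.9]), array([43.6, 27.6]), -12.5)
top head 251 [0.4910165  0.23060654 0.10558993] (array([492.7, 233. ]), array([81.8, 33.1]), -10.2)
```

```bash
python3 - <<'E'
from meas import *
for n,b in(("side",(245,138,310,195)),("top",(225,192,280,247))):
    p=np.load(f"{n}0_p.npy").astype(int)
    m=np.zeros(p.shape[:2],bool); m[b[1]:b[3],b[0]:b[2]]=1
    m&=(p[...,0]-p[...,2]<15)
    m,c=cm(m); hull=cv2.convexHull(c).reshape(-1,2)
    out=p[b[1]:b[3],b[0]:b[2],::-1].astype(np.uint8).copy(); cv2.drawContours(out,[c-[b[0],b[1]]],-1,(0,0,255),1)
    cv2.imwrite(f"pics/foot_{n}.png",cv2.resize(out,None,fx=6,fy=6,interpolation=0))
    # plate corners: only contour pts on plate
    P=plane(n,hull,.014); print(n,m.sum(),rect(P))
    q=cv2.minAreaRect(hull.astype(np.float32)); print(cv2.boxPoints(q))
    if n=="top":
        # screws: dark spots
        pass
    # screws (dark spots) by eye from 7x crops
S={"side":[(93,262),(148,380),(356,318)],"top":[(117,78),(283,103),(82,282),(246,306)]}
for n,o in(("side",(245,130)),("top",(225,192))):
    uv=(np.array(S[n])+.5)/7-.5+np.array(o); P=plane(n,uv,.014); print(n,np.round(P*1000,1))
E
```

```text
side 1150 (array([496.4, 255.3]), array([169.7, 130.7]), 79.7)
[[250.58719 155.87901]
 [288.96442 143.88612]
 [299.78293 178.50536]
 [261.4057  190.49825]]
top 1031 (array([492.1, 233. ]), array([126.7, 106.9]), -10.3)
[[233.29729 234.21622]
 [239.10811 199.35135]
 [268.2973  204.21622]
 [262.48645 239.08109]]
side [[449.1 285.8  14. ]
 [435.  202.6  14. ]
 [538.7 183.4  14. ]]
top [[552.7 267.4  14. ]
 [537.5 181.5  14. ]
 [447.8 285.6  14. ]
 [433.4 201.4  14. ]]
```

View pics/foot_top.png

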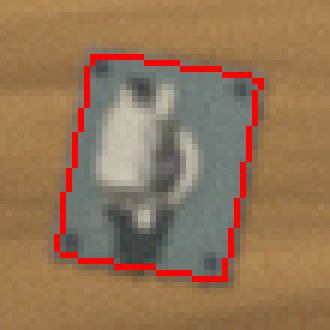

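```bash
cat > go.py <<'E'
import sys
from h import *
def row(p,yaw):
    o=ctrl.get_obs(); T=R.from_quat(o['tcp_rot'])
    c,s=np.cos(np.radians(yaw)),np.sin(np.radians(yaw))
    G=R.from_matrix(np.array([[c,s,0],[s,-c,0],[0,0,-1]]))
    w=(T.inv()*G).as_rotvec(); t=T.inv().apply(np.array(p)-o['position']*1000)
    X=T.as_matrix()[:,0]
    print("t",round(o['time_s'],2),"pos",np.round(o['position']*1000,1),"yaw",round(np.degrees(np.arctan2(X[1],X[0])),2),"tiltz",np.round(T.as_matrix()[:,2],4),"F",np.round(o['wrist_force'],1),"gap",round(o['finger_gap']*1000,1))
    print("row",np.round(w,4).tolist(),np.round(t,1).tolist())
if __name__=="__main__":
    a=list(map(float,sys.argv[1:])); row(a[:3],a[3])
E
python3 go.py 500 300 231 173.3
```

```text
t 0.1 pos [293.8 607.1 230.3] yaw 154.17 tiltz [-7.0e-04 -1.7e-03 -1.0e+00] F [-0.8 -1.3  0.6] gap 85.7
row [-0.0018, -0.0002, -0.3338] [-319.4, -186.6, -0.3]
```

Request:
carry_out([
  [[0,0,-0.334,-319,-187,0,66],[0,0,-0.334,-319,-187,0,66],[0,0,-0.334,-319,-187,0,66],[0,0,-0.334,-319,-187,0,66],[0,0,-0.334,-319,-187,0,66]],
])

```text
time_s: 0.72
position: [0.4683, 0.3457, 0.2305]
tcp_rot: [0.058, 0.998, -0.001, -0.0]
wrist_force: [1.1, 0.8, -0.7]
finger_gap: 0.0662
```

```bash
python3 go.py 520 0 231 173.3
```

```text
t 0.72 pos [468.3 345.7 230.5] yaw 173.31 tiltz [-0.001  -0.0019 -1.    ] F [ 1.1  0.8 -0.7] gap 66.2
row [-0.002, -0.0008, 0.0002] [-91.6, -337.3, 0.1]
```

Request:
carry_out([
  [[0,0,0,-90,-337,0,66],[0,0,0,-90,-337,0,66],[0,0,0,-90,-337,0,66],[0,0,0,-90,-337,0,66],[0,0,0,-90,-337,0,66]],
])

```text
time_s: 1.35
position: [0.5127, 0.0365, 0.231]
tcp_rot: [0.058, 0.998, -0.001, -0.0]
wrist_force: [1.1, 0.3, -0.6]
finger_gap: 0.0659
```

```bash
python3 go.py 441.5 -207.7 100 173.3
```

```text
t 1.35 pos [512.7  36.5 231. ] yaw 173.32 tiltz [-0.0011 -0.0018 -1.    ] F [ 1.1  0.3 -0.6] gap 65.9
row [-0.0019, -0.0009, 0.0003] [42.2, -250.6, 131.5]
```

Stay high while crossing, then descend in the last step.

Request:
carry_out([
  [[-0.002,-0.001,0,42,-250,60,66],[-0.002,-0.001,0,42,-250,60,66],[-0.002,-0.001,0,42,-250,60,66],[-0.002,-0.001,0,42,-250,60,66],[-0.002,-0.001,0,42,-250,60,66]],
])

```text
time_s: 1.98
position: [0.439, -0.211, 0.1706]
tcp_rot: [0.062, 0.998, -0.0, -0.001]
wrist_force: [-0.1, 0.8, -0.2]
finger_gap: 0.0657
```

```bash
python3 go.py 441.5 -207.7 60 173.3
```

```text
t 1.98 pos [ 439.  -211.   170.6] yaw 172.88 tiltz [-2.4e-03 -7.0e-04 -1.0e+00] F [-0.1  0.8 -0.2] gap 65.7
row [-0.001, -0.0023, -0.0074] [-2.3, 3.7, 110.6]
```

Request:
carry_out([
  [[-0.001,-0.002,-0.007,-2.3,3.7,55,66],[-0.001,-0.002,-0.007,-2.3,3.7,110,66],[-0.001,-0.002,-0.007,-2.3,3.7,110,66],[-0.001,-0.002,-0.007,-2.3,3.7,110,66]],
])

```text
time_s: 2.48
position: [0.4428, -0.2077, 0.062]
tcp_rot: [0.058, 0.998, -0.0, 0.001]
wrist_force: [0.1, 0.2, 0.3]
finger_gap: 0.0661
```

```bash
python3 go.py 441.5 -207.7 8 173.3; python3 - <<'E'
from h import *
for n in("side","top"):
    p,d=ctrl.camera(n); cv2.imwrite(f"pics/{n}1.png",p[:,:,::-1])
    b=(300,210,400,310) if n=="side" else (330,185,420,255)
    cv2.imwrite(f"pics/{n}1c.png",cv2.resize(p[b[1]:b[3],b[0]:b[2],::-1],None,fx=6,fy=6,interpolation=2))
E
```

```text
t 2.48 pos [ 442.8 -207.7   62. ] yaw 173.31 tiltz [ 1.7e-03 -5.0e-04 -1.0e+00] F [0.1 0.2 0.3] gap 66.1
row [-0.0003, 0.0018, 0.0002] [1.4, -0.1, 54.0]
```

View pics/side1c.png

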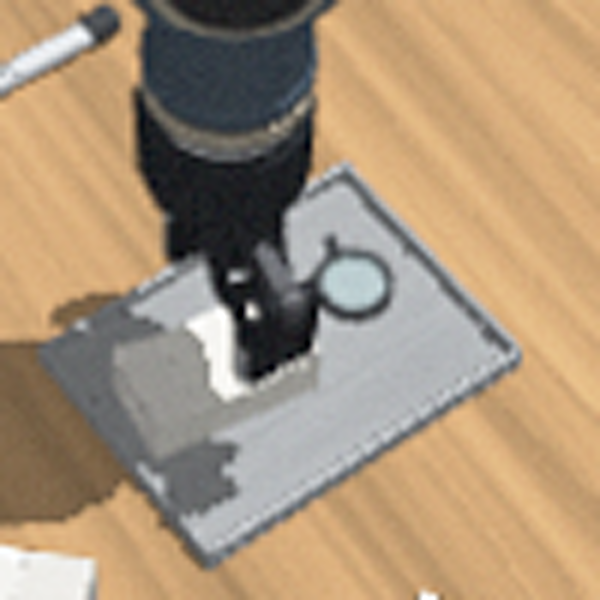

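View pics/top1c.png

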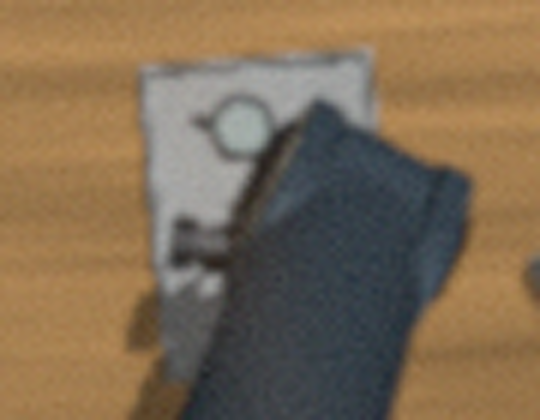

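Request:
carry_out([
  [[0,0.002,0,1.4,0,25,66],[0,0.002,0,1.4,0,40,66],[0,0.002,0,1.4,0,47,66],[0,0.002,0,1.4,0,51,66],[0,0.002,0,1.4,0,53,66]],
])

```text
time_s: 3.2
position: [0.4425, -0.2081, 0.0099]
tcp_rot: [0.058, 0.998, -0.0, 0.001]
wrist_force: [0.6, -0.4, 0.7]
finger_gap: 0.066
```

```bash
python3 go.py 441.5 -207.7 8 173.3
```

```text
t 3.2 pos [ 442.5 -208.1    9.9] yaw 173.3 tiltz [ 0.0026 -0.0011 -1.    ] F [ 0.6 -0.4  0.7] gap 66.0
row [-0.0008, 0.0027, -0.0] [1.0, 0.3, 1.9]
```

Request:
carry_out([
  [[-0.001,0.003,0,1,0.3,2,66],[-0.001,0.003,0,1,0.3,2.5,50],[-0.001,0.003,0,1,0.3,2.5,35],[-0.001,0.003,0,1,0.3,2.5,35],[-0.001,0.003,0,1,0.3,2.5,35]],
], newtons=70)

```text
time_s: 3.82
position: [0.4417, -0.2078, 0.0079]
tcp_rot: [0.058, 0.998, 0.0, 0.0]
wrist_force: [-0.8, -0.2, 5.8]
finger_gap: 0.0448
```

```bash
python3 go.py 441.5 -207.7 120 173.3
```

```text
t 3.83 pos [ 441.7 -207.8    7.9] yaw 173.3 tiltz [ 4.e-04  1.e-04 -1.e+00] F [-0.8 -0.2  5.8] gap 44.8
row [0.0001, 0.0003, -0.0001] [0.2, 0.1, -112.1]
```

Request:
carry_out([
  [[0,0,0,0,0,-10,35],[0,0,0,0,0,-60,35],[0,0,0,0,0,-120,35],[0,0,0,0,0,-180,35],[0,0,0,0,0,-200,35]],
])

```text
time_s: 4.45
position: [0.4432, -0.2086, 0.2121]
tcp_rot: [0.059, 0.998, -0.001, 0.004]
wrist_force: [0.8, 0.4, -1.5]
finger_gap: 0.0446
```

```bash
python3 go.py 520 0 231 169.6
```

```text
t 4.45 pos [ 443.2 -208.6  212.1] yaw 173.27 tiltz [ 0.0074 -0.0017 -1.    ] F [ 0.8  0.4 -1.5] gap 44.6
row [-0.0006, 0.0076, 0.0641] [-52.0, 216.2, -18.7]
```

Request:
carry_out([
  [[0,0.008,0.03,-52,216,-18,35],[0,0.008,0.064,-52,216,-18,35],[0,0.008,0.064,-52,216,-18,35],[0,0.008,0.064,-52,216,-18,35],[0,0.008,0.064,-52,216,-18,35]],
])

```text
time_s: 5.08
position: [0.5205, 0.0034, 0.2306]
tcp_rot: [0.087, 0.996, 0.0, 0.0]
wrist_force: [-0.4, -1.4, 0.7]
finger_gap: 0.0445
```

```bash
python3 go.py 493 233.8 200 169.6
```

```text
t 5.08 pos [520.5   3.4 230.6] yaw 169.98 tiltz [ 1.e-04  4.e-04 -1.e+00] F [-0.4 -1.4  0.7] gap 44.5
row [0.0004, -0.0, 0.0066] [67.1, 222.1, 30.7]
```

Request:
carry_out([
  [[0,0,0.006,67,222,30,35],[0,0,0.006,67,222,30,35],[0,0,0.006,67,222,30,35],[0,0,0.006,67,222,30,35],[0,0,0.006,67,222,30,35]],
])

```text
time_s: 5.7
position: [0.4914, 0.2369, 0.2]
tcp_rot: [0.087, 0.996, 0.0, -0.001]
wrist_force: [0.3, -0.9, -0.8]
finger_gap: 0.0447
```

```bash
python3 go.py 493 233.8 155 169.6;python3 - <<'E'
from h import *
for n in("side","top"):
    p,d=ctrl.camera(n); cv2.imwrite(f"pics/{n}2.png",p[:,:,::-1]);np.save(f"{n}2_p.npy",p);np.save(f"{n}2_d.npy",d)
    b=(230,110,320,200) if n=="side" else (210,180,290,250)
    cv2.imwrite(f"pics/{n}2c.png",cv2.resize(p[b[1]:b[3],b[0]:b[2],::-1],None,fx=6,fy=6,interpolation=2))
E
```

```text
t 5.7 pos [491.4 236.9 200. ] yaw 170.0 tiltz [-1.7e-03  8.0e-04 -1.0e+00] F [ 0.3 -0.9 -0.8] gap 44.7
row [0.0004, -0.0018, 0.0069] [-2.2, -2.8, 45.0]
```

View pics/side2c.png

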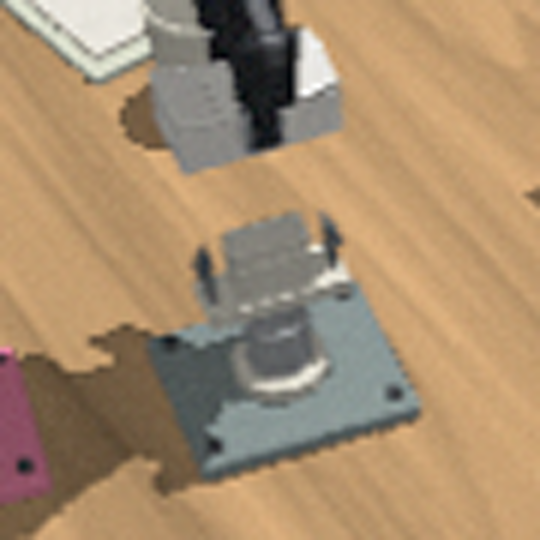

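View pics/top2c.png

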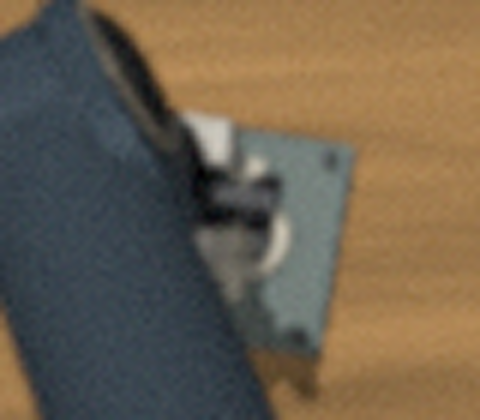

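```bash
python3 - <<'E'
from h import *
uv=(np.array([(187,172),(340,131)])+.5)/6-.5+[230,110]
P=plane("side",uv,.196)*1000; print(P, np.linalg.norm(P[1]-P[0]),np.degrees(np.arctan2(*(P[1]-P[0])[1::-1])))
a=np.radians(-10); ex=np.array([np.cos(a),np.sin(a)]); ey=np.array([-ex[1],ex[0]])
m=P.mean(0)[:2]; print("cup centre est",m+23*ey,"tcp",[491.4,236.9])
d=np.array([m+23*ey-[491.4,236.9]]);print("along x,y",d@ex,d@ey)
# head with hooks: hook tops, in crop
for q,z in(((205,252),.1195),((330,215),.1195)):
    print(plane("side",[(np.array(q)+.5)/6-.5+[230,110]],z)*1000)
E
```

```text
[[448.87986086 224.42996979 196.        ]
 [530.2432067  208.64594829 196.        ]] 82.88021102542196 -10.978684396666916
cup centre est [493.55544187 239.18853736] tcp [491.4, 236.9]
along x,y [1.72529552] [2.62805788]
[[459.61962062 240.71258251 119.5       ]]
[[530.23785935 228.98879655 119.5       ]]
```

Request:
carry_out([
  [[0,-0.002,0.006,-2.2,-3,30,35],[0,-0.002,0.006,-2.2,-3,55,35],[0,-0.002,0.006,-2.2,-3,60,35],[0,-0.002,0.006,-2.2,-3,60,35]],
])

```text
time_s: 6.3
position: [0.4954, 0.2273, 0.141]
tcp_rot: [0.095, 0.995, -0.001, 0.001]
wrist_force: [-0.1, 0.5, -0.5]
finger_gap: 0.0448
```

```bash
python3 go.py 493 233.5 125 169.6;python3 - <<'E'
from h import *
for n in("side","top"):
    p,d=ctrl.camera(n); cv2.imwrite(f"pics/{n}3.png",p[:,:,::-1]);np.save(f"{n}3_p.npy",p);np.save(f"{n}3_d.npy",d)
    b=(240,120,310,190) if n=="side" else (210,180,290,250)
    cv2.imwrite(f"pics/{n}3c.png",cv2.resize(p[b[1]:b[3],b[0]:b[2],::-1],None,fx=8 if n=="side" else 6,fy=8 if n=="side" else 6,interpolation=2))
E
```

```text
t 6.3 pos [495.4 227.3 141. ] yaw 169.1 tiltz [ 0.0021 -0.002  -1.    ] F [-0.1  0.5 -0.5] gap 44.8
row [-0.0016, 0.0024, -0.0087] [3.5, 5.6, 15.9]
```

View pics/side3c.png

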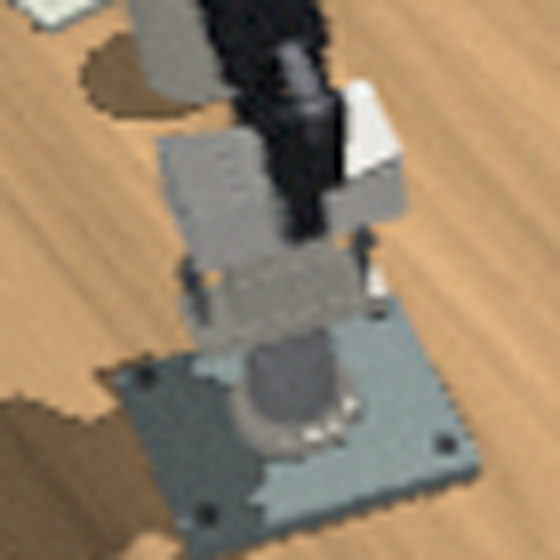

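View pics/top3c.png

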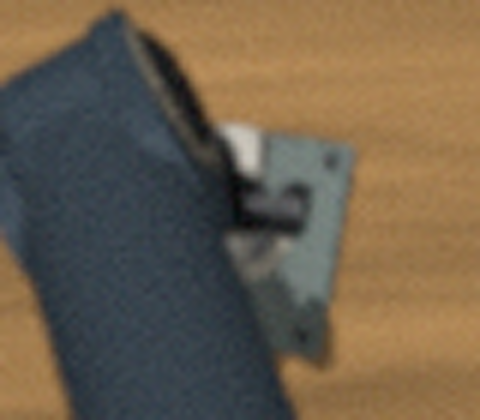

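```bash
python3 go.py 493 233.5 141 169.6
```

```text
t 6.4 pos [495.6 228.4 141.6] yaw 169.17 tiltz [ 3.5e-03 -9.0e-04 -1.0e+00] F [-0.7  0.3 -1. ] gap 44.9
row [-0.0002, 0.0036, -0.0075] [3.6, 4.6, 0.6]
```

Request:
carry_out([
  [[0,0.004,-0.007,3.6,4.6,0,35],[0,0.004,-0.007,3.6,4.6,0,35],[0,0.004,-0.007,3.6,4.6,0,35]],
])

```text
time_s: 6.78
position: [0.493, 0.2337, 0.1419]
tcp_rot: [0.091, 0.996, 0.0, -0.0]
wrist_force: [-0.1, 0.0, -1.8]
finger_gap: 0.0447
```

```bash
python3 - <<'E'
from h import *
for n in("side","top"):
    p,d=ctrl.camera(n); np.save(f"{n}4_p.npy",p);np.save(f"{n}4_d.npy",d)
    b=(240,120,310,190) if n=="side" else (210,180,290,250)
    cv2.imwrite(f"pics/{n}4c.png",cv2.resize(p[b[1]:b[3],b[0]:b[2],::-1],None,fx=8 if n=="side" else 6,fy=8 if n=="side" else 6,interpolation=2))
E
python3 go.py 493 233.5 141 169.6
```

```text
t 6.88 pos [493.  233.5 141.7] yaw 169.57 tiltz [-4.e-04 -2.e-04 -1.e+00] F [ 0.4  0.1 -0.6] gap 44.5
row [-0.0003, -0.0003, -0.0005] [0.0, -0.0, 0.7]
```

View pics/side4c.png

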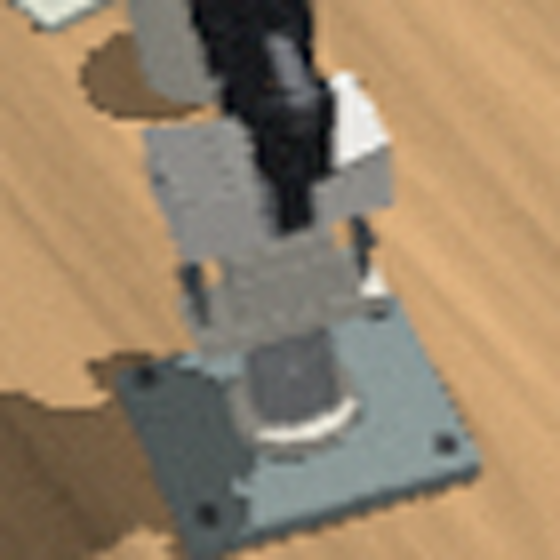

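```bash
python3 - <<'E'
from h import *
f=lambda q,z:plane("side",[(np.array(q)+.5)/8-.5+[240,120]],z)[0]*1000
a=np.radians(-10.4); ex=np.array([np.cos(a),np.sin(a)]); ey=np.array([-ex[1],ex[0]])
L,Rr=f((183,258),.1378),f((391,205),.1378); print(L,Rr,np.linalg.norm(L-Rr)); c=(L+Rr)[:2]/2+23*ey; print("cup",c, (c-[493,233.5])@ex,(c-[493,233.5])@ey)
# top-left near corner & near right top at z+28..34
T,U=f((146,130),.1718),f((388,145),.1718); print(T,U)
# head plate near edge corners (seat level 97)
A,B=f((203,358),.09),f((385,300),.09);print(A,B)
E
```

```text
[448.34367399 224.59988781 137.8       ] [532.66444455 205.90984123 137.8       ] 86.36729814425169
cup [494.65599961 237.87700835] 0.838660167238982 4.604040176692491
[456.44094241 264.01423165 171.8       ] [532.56721838 204.17951066 171.8       ]
[447.01117969 214.9689428   90.        ] [525.27349788 203.53939432  90.        ]
```

```bash
python3 - <<'E'
from meas import *
p=np.load("side4_p.npy").astype(int);d=np.load("side4_d.npy")
a=np.radians(-10.4); ex=np.array([np.cos(a),np.sin(a)]); ey=np.array([-ex[1],ex[0]])
uv,P=cloud("side",d,(255,125,292,155)); P=P*1000; rgb=p[uv[:,1],uv[:,0]]
ok=(P[:,2]>125)&(P[:,2]<190)&(abs(rgb[:,0]-rgb[:,2])<25)&(rgb.mean(1)>110)
q=P[ok]; L=np.c_[(q[:,:2]-[493,233.5])@ex,(q[:,:2]-[493,233.5])@ey,q[:,2]]
print(ok.sum(),L.min(0),L.max(0))
br=rgb[ok].mean(1)>190
print("bright top",br.sum(),np.percentile(L[br],[5,50,95],axis=0).round(1))
s=L[~br]; near=s[s[:,1]<-10]; print("near side",len(near),np.percentile(near,[2,50,98],axis=0).round(1))
# centroid row by row of near face mask lower edge
E
```

```text
303 [-42.86956607 -31.46590264 125.26993867] [ 44.59433087  24.39880244 178.1541008 ]
bright top 43 [[ 28.2 -20.1 167.4]
 [ 36.6  -5.9 172.7]
 [ 42.   17.4 176.7]]
near side 171 [[-42.3 -29.3 138.8]
 [-16.1 -21.5 157. ]
 [ 40.7 -12.1 175.5]]
```

Request:
carry_out([
  [[0,0,0,0,0,6,35],[0,0,0,0,0,12,35],[0,0,0,0,0,17,35],[0,0,0,0,0,18,35],[0,0,0,0,0,18,35]],
], newtons=90)

```text
time_s: 7.5
position: [0.493, 0.2335, 0.1236]
tcp_rot: [0.091, 0.996, -0.0, -0.0]
wrist_force: [-0.8, 1.0, -0.4]
finger_gap: 0.0446
```

```bash
python3 go.py 493 233.5 120 169.6
```

```text
t 7.5 pos [493.  233.5 123.6] yaw 169.57 tiltz [-5.e-04 -3.e-04 -1.e+00] F [-0.8  1.  -0.4] gap 44.6
row [-0.0003, -0.0004, -0.0005] [0.0, -0.0, 3.6]
```

Request:
carry_out([
  [[0,0,0,0,0,1,35],[0,0,0,0,0,2,35],[0,0,0,0,0,3,35],[0,0,0,0,0,4,35],[0,0,0,0,0,4,35]],
])

```text
time_s: 8.12
position: [0.4929, 0.2335, 0.1195]
tcp_rot: [0.091, 0.996, -0.0, -0.0]
wrist_force: [0.3, 1.7, -0.9]
finger_gap: 0.0443
```

Request:
carry_out([
  [[0,0,0,0,0,1,35],[0,0,0,0,0,2,35],[0,0,0,0,0,3,35],[0,0,0,0,0,3,35]],
])

```text
time_s: 8.62
position: [0.4929, 0.2335, 0.1164]
tcp_rot: [0.091, 0.996, -0.0, -0.0]
wrist_force: [0.0, 0.1, -0.9]
finger_gap: 0.044
```

Request:
carry_out([
  [[0,0,0,0,0,1,35],[0,0,0,0,0,2,35],[0,0,0,0,0,3,35],[0,0,0,0,0,3,35]],
])

```text
time_s: 9.12
position: [0.4928, 0.2334, 0.1133]
tcp_rot: [0.091, 0.996, -0.0, -0.0]
wrist_force: [-0.2, -0.5, -0.9]
finger_gap: 0.0443
```

Request:
carry_out([
  [[0,0,0,0,0,1,35],[0,0,0,0,0,2,35],[0,0,0,0,0,2,35]],
])

```text
time_s: 9.5
position: [0.4927, 0.2334, 0.1111]
tcp_rot: [0.091, 0.996, -0.0, -0.001]
wrist_force: [-0.9, -0.8, -1.7]
finger_gap: 0.044
```

```bash
cat > snap.py <<'E'
import sys
from h import *
t=sys.argv[1]
p,d=ctrl.camera("side"); np.save(f"side{t}_p.npy",p);np.save(f"side{t}_d.npy",d)
b=(240,120,310,190); cv2.imwrite(f"pics/side{t}c.png",cv2.resize(p[b[1]:b[3],b[0]:b[2],::-1],None,fx=8,fy=8,interpolation=2))
E
python3 snap.py 5; python3 go.py 493 233.5 105 169.6
```

```text
t 9.55 pos [492.8 233.4 111.2] yaw 169.57 tiltz [-1.1e-03 -6.0e-04 -1.0e+00] F [-0.5  0.4 -1.2] gap 43.9
row [-0.0008, -0.001, -0.0005] [-0.2, 0.1, 6.2]
```

View pics/side5c.png

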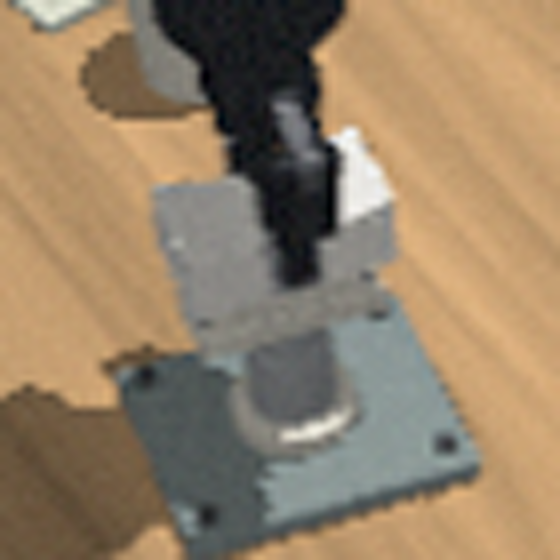

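Request:
carry_out([
  [[-0.001,-0.001,0,0,0,1,35],[-0.001,-0.001,0,0,0,2,35],[-0.001,-0.001,0,0,0,2,35]],
])

```text
time_s: 9.93
position: [0.4927, 0.2335, 0.1093]
tcp_rot: [0.091, 0.996, 0.0, -0.0]
wrist_force: [-0.3, 0.6, 0.4]
finger_gap: 0.0443
```

Request:
carry_out([
  [[0,0,0,0,0,1,35],[0,0,0,0,0,2,35],[0,0,0,0,0,2,35]],
])

```text
time_s: 10.3
position: [0.493, 0.2338, 0.1079]
tcp_rot: [0.091, 0.996, 0.0, 0.0]
wrist_force: [-2.3, 0.8, 4.9]
finger_gap: 0.0444
```

Request:
carry_out([
  [[0,0,0,0,0,1,35],[0,0,0,0,0,2,35],[0,0,0,0,0,2,35]],
])

```text
time_s: 10.68
position: [0.4932, 0.2341, 0.1066]
tcp_rot: [0.091, 0.996, 0.001, 0.0]
wrist_force: [-2.7, 0.2, 6.7]
finger_gap: 0.0441
```

Request:
carry_out([
  [[0,0,0,0,0,1,35],[0,0,0,0,0,2,35],[0,0,0,0,0,2,35]],
])

```text
time_s: 11.05
position: [0.4932, 0.2343, 0.1055]
tcp_rot: [0.091, 0.996, 0.001, 0.001]
wrist_force: [-2.3, -1.3, 7.7]
finger_gap: 0.0445
```

```bash
python3 go.py 493 233.5 102.5 169.6
```

```text
t 11.05 pos [493.2 234.3 105.5] yaw 169.58 tiltz [ 0.0012  0.0018 -1.    ] F [-2.3 -1.3  7.7] gap 44.5
row [0.002, 0.0009, -0.0004] [0.1, -0.9, 2.9]
```

Request:
carry_out([
  [[0.002,0.001,0,0.2,-0.8,1.5,35],[0.002,0.001,0,0.2,-0.8,3,35],[0.002,0.001,0,0.2,-0.8,3,35]],
])

```text
time_s: 11.42
position: [0.4934, 0.2344, 0.1038]
tcp_rot: [0.091, 0.996, 0.001, 0.0]
wrist_force: [-3.3, 0.5, 9.6]
finger_gap: 0.0442
```

```bash
python3 go.py 493 233.5 100 169.6
```

```text
t 11.43 pos [493.4 234.4 103.8] yaw 169.58 tiltz [ 0.0011  0.0015 -1.    ] F [-3.3  0.5  9.6] gap 44.2
row [0.0016, 0.0008, -0.0003] [0.2, -0.9, 3.8]
```

Request:
carry_out([
  [[0.002,0.001,0,1,-0.8,1.5,35],[0.002,0.001,0,1,-0.8,3,35],[0.002,0.001,0,1,-0.8,3,35]],
])

```text
time_s: 11.8
position: [0.4933, 0.2346, 0.1025]
tcp_rot: [0.091, 0.996, 0.001, 0.001]
wrist_force: [-2.5, -0.7, 11.7]
finger_gap: 0.0446
```

```bash
python3 go.py 493 233.5 100 169.6
```

```text
t 11.8 pos [493.3 234.6 102.5] yaw 169.59 tiltz [ 0.002   0.0013 -1.    ] F [-2.5 -0.7 11.7] gap 44.6
row [0.0016, 0.0018, -0.0002] [0.1, -1.1, 2.5]
```

Request:
carry_out([
  [[0.002,0.002,0,1,-0.8,1.5,35],[0.002,0.002,0,1,-0.8,3,35],[0.002,0.002,0,1,-0.8,3,35]],
])

```text
time_s: 12.18
position: [0.4933, 0.2347, 0.1015]
tcp_rot: [0.091, 0.996, 0.001, 0.001]
wrist_force: [-3.3, -1.3, 13.5]
finger_gap: 0.0442
```

```bash
python3 go.py 493 233.5 100 169.6
```

```text
t 12.18 pos [493.3 234.7 101.5] yaw 169.58 tiltz [ 0.0022  0.0014 -1.    ] F [-3.3 -1.3 13.5] gap 44.2
row [0.0018, 0.0019, -0.0004] [0.1, -1.3, 1.5]
```

Request:
carry_out([
  [[0.002,0.002,0,1,-1,1.5,35],[0.002,0.002,0,1,-1,3,35],[0.002,0.002,0,1,-1,3.5,35]],
])

```text
time_s: 12.55
position: [0.4934, 0.2348, 0.1003]
tcp_rot: [0.091, 0.996, 0.001, 0.001]
wrist_force: [-2.9, -0.6, 15.1]
finger_gap: 0.0442
```

Request:
carry_out([
  [[0.002,0.002,0,1,-1,2,35],[0.002,0.002,0,1,-1,3.5,35],[0.002,0.002,0,1,-1,3.5,35]],
])

```text
time_s: 12.92
position: [0.4935, 0.2349, 0.0984]
tcp_rot: [0.091, 0.996, 0.001, 0.002]
wrist_force: [-1.5, -0.5, 9.0]
finger_gap: 0.0442
```

```bash
python3 snap.py 6; python3 go.py 493 233.5 96 169.6
```

```text
t 12.97 pos [493.5 234.9  98.4] yaw 169.58 tiltz [ 0.0033  0.002  -1.    ] F [-2.2 -0.  10.5] gap 44.4
row [0.0026, 0.0029, -0.0003] [0.2, -1.5, 2.4]
```

View pics/side6c.png

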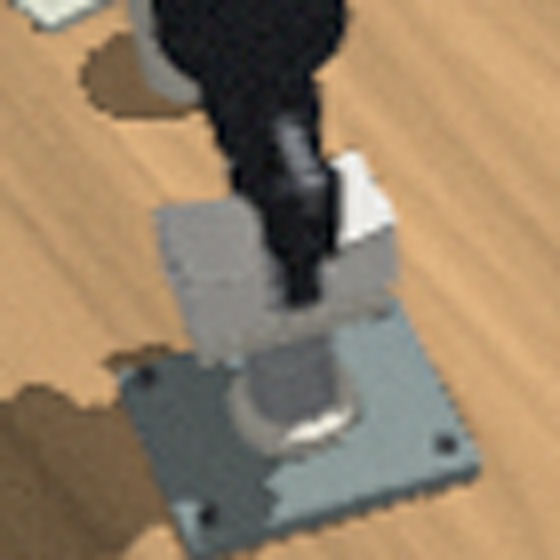

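Request:
carry_out([
  [[0.002,0.003,0,0.2,-1.2,1.5,35],[0.002,0.003,0,0.2,-1.2,3,35],[0.002,0.003,0,0.2,-1.2,3,35]],
])

```text
time_s: 13.35
position: [0.4935, 0.2349, 0.0971]
tcp_rot: [0.091, 0.996, 0.001, 0.0]
wrist_force: [-4.4, 0.7, 12.6]
finger_gap: 0.0439
```

Request:
carry_out([
  [[0.002,0.002,0,0.5,-1,1.5,35],[0.002,0.002,0,0.5,-1,3,35],[0.002,0.002,0,0.5,-1,3,35]],
])

```text
time_s: 13.72
position: [0.4935, 0.2349, 0.0961]
tcp_rot: [0.091, 0.996, 0.001, 0.0]
wrist_force: [-4.7, -0.0, 14.3]
finger_gap: 0.0444
```

Request:
carry_out([
  [[0,0,0,-0.5,0,-2,35],[0,0,0,-0.5,0,-4,35],[0,0,0,-0.5,0,-4,35]],
])

```text
time_s: 14.1
position: [0.4936, 0.235, 0.1007]
tcp_rot: [0.09, 0.996, 0.001, -0.0]
wrist_force: [-2.0, -0.0, 5.4]
finger_gap: 0.0443
```

```bash
python3 go.py 493 233.5 101 169.6
```

```text
t 14.1 pos [493.6 235.  100.7] yaw 169.62 tiltz [ 1.0e-04  2.6e-03 -1.0e+00] F [-2.  -0.   5.4] gap 44.3
row [0.0026, -0.0004, 0.0004] [0.4, -1.6, -0.3]
```

Request:
carry_out([
  [[0,0,0,0,0,-1,35],[0,0,0,0,0,-2.5,35],[0,0,0,0,0,-3.5,35]],
])

```text
time_s: 14.48
position: [0.4935, 0.2348, 0.1029]
tcp_rot: [0.09, 0.996, 0.001, -0.0]
wrist_force: [3.8, 1.7, -15.3]
finger_gap: 0.0441
```

```bash
python3 go.py 493 233.5 101 169.6
```

```text
t 14.47 pos [493.5 234.8 102.9] yaw 169.62 tiltz [-2.0e-04  2.2e-03 -1.0e+00] F [  3.8   1.7 -15.3] gap 44.1
row [0.0022, -0.0006, 0.0004] [0.2, -1.4, 1.9]
```

Request:
carry_out([
  [[0,0,0,0,0,1,35],[0,0,0,0,0,1,35],[0,0,0,0,0,1,35]],
])

```text
time_s: 14.85
position: [0.4936, 0.2349, 0.1022]
tcp_rot: [0.09, 0.996, 0.001, -0.0]
wrist_force: [0.4, 0.4, -0.3]
finger_gap: 0.0445
```

```bash
python3 go.py 493 233.5 101 169.6
```

```text
t 14.85 pos [493.6 234.9 102.2] yaw 169.62 tiltz [ 2.0e-04  2.5e-03 -1.0e+00] F [ 0.4  0.4 -0.3] gap 44.5
row [0.0025, -0.0003, 0.0003] [0.4, -1.5, 1.2]
```

Force is near zero, so the cup is in its play. Press lightly to 101, then open.

Request:
carry_out([
  [[0,0,0,0,0,1,35],[0,0,0,0,0,1,50],[0,0,0,0,0,1,70],[0,0,0,0,0,1,75],[0,0,0,0,0,1,75]],
])

```text
time_s: 15.48
position: [0.4937, 0.2349, 0.1013]
tcp_rot: [0.09, 0.996, 0.001, 0.0]
wrist_force: [0.4, -0.4, -0.1]
finger_gap: 0.0751
```

Request:
carry_out([
  [[0,0,0,0,0,-10,75],[0,0,0,0,0,-30,75],[0,0,0,0,0,-60,75],[0,0,0,0,0,-110,75],[0,0,0,0,0,-150,75]],
])

```text
time_s: 16.1
position: [0.494, 0.2346, 0.254]
tcp_rot: [0.091, 0.996, 0.002, 0.001]
wrist_force: [0.3, 1.8, -0.0]
finger_gap: 0.075
```

Request:
carry_out([
  [[0,0,0,0,-60,0,75],[0,0,0,0,-120,0,75],[0,0,0,0,-180,0,75],[0,0,0,0,-200,0,75]],
])

```text
time_s: 16.6
position: [0.4571, 0.0339, 0.2542]
tcp_rot: [0.093, 0.996, 0.002, 0.001]
wrist_force: [1.0, 0.8, 1.1]
finger_gap: 0.075
```

```bash
python3 snap.py 7; python3 - <<'E'
from meas import *
p,d=ctrl.camera("top"); b=(210,180,290,250)
cv2.imwrite("pics/top7.png",p[...,::-1]);cv2.imwrite("pics/top7c.png",cv2.resize(p[b[1]:b[3],b[0]:b[2],::-1],None,fx=7,fy=7,interpolation=2))
a=np.radians(-10.4); ex=np.array([np.cos(a),np.sin(a)]); ey=np.array([-ex[1],ex[0]])
for n,pp,dd,bb in(("top",p,d,(225,192,280,247)),("side",np.load("side7_p.npy"),np.load("side7_d.npy"),(250,125,310,185))):
    uv,P=cloud(n,dd,bb); P=P*1000; rgb=pp[uv[:,1],uv[:,0]].astype(int)
    k=(P[:,2]>112)&(P[:,2]<142)&(rgb.min(1)>185); q=P[k]; L=np.c_[(q[:,:2]-[493,233.5])@ex,(q[:,:2]-[493,233.5])@ey]
    print(n,k.sum(),rect(q/1000)); A=np.c_[L,np.ones(len(L))]; print("plane fit slopes,z",np.linalg.lstsq(A,q[:,2],rcond=None)[0], "ends z",[np.median(q[s,2]).round(1) for s in (L[:,0]<-28,abs(L[:,0])<20,L[:,0]>28)])
E
python3 go.py 493 233.5 101 169.6
```

```text
top 211 (array([493.6, 235.5]), array([78.4, 42.4]), -8.4)
plane fit slopes,z [-8.99832331e-02  1.14558851e-02  1.25280592e+02] ends z [np.float64(129.9), np.float64(124.6), np.float64(131.8)]
side 233 (array([490.5, 235.9]), array([79.1, 49.6]), -13.5)
plane fit slopes,z [-3.57348512e-02  1.40762300e-02  1.27393198e+02] ends z [np.float64(131.3), np.float64(125.4), np.float64(129.8)]
t 16.7 pos [457.5  35.2 254.1] yaw 169.31 tiltz [ 0.0033  0.0036 -1.    ] F [-0.5  0.3  0.1] gap 75.0
row [0.0041, 0.0026, -0.0051] [2.3, 200.8, 153.9]
```

View pics/side7c.png

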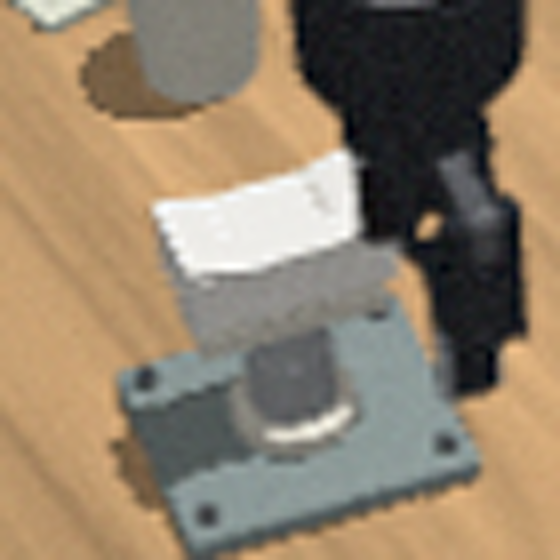

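View pics/top7.png

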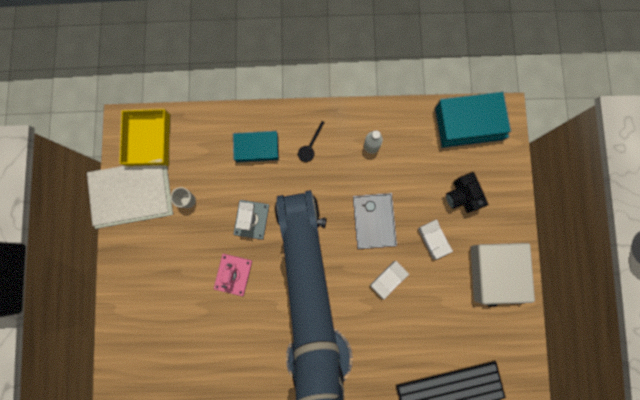

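```bash
python3 - <<'E'
from h import *
print(ctrl.get_obs()['dq'].round(4)); print(ctrl.hand_in())
E
```

```text
[-0.0358  0.024  -0.0614 -0.0225 -0.0196 -0.0108 -0.0237]
the job is handed in; nothing more can be done
None
```

I took the chin cup from the tray, pressed it down over the hooks of the grey stand, let go and moved the arm clear. I then handed the job in at about 17 s of the 59 s allowed. No verdict was reported.

**Clicking home:** the highest push I read was about 15 N, and I estimate the head sank about 5 mm. The force then dropped to about 9 N. After that, cup and head went down together at the height expected when home. I could not read the hook or head values directly, so "both clicked" rests on this force drop and the pull test below.

**Pull test:** I pulled the cup up gently before letting go. It was caught after about 2 mm, against the 1.5 mm of play, with a 15 N pull.

**Last pictures:**
- **Height and level:** the cup's top is about 125 mm high in the middle and 130–132 mm at both ends, as it should be when home and level. The two ends agree within 2 mm.
- **Position:** the cup's centre is within about 2–3.5 mm of the seat.
- **Other things:** the penlight was hidden under the arm in the last top picture. The tray, stand and everything else I could see looked unmoved.

**Checks that disagreed:**
- **Direction:** the two cameras put the cup's long axis at -8.4° and -13.5°, against -10.4° for the stand. The gripper let go at about -10.4°. I put the camera spread down to part of the cup being missed in each view.
- **Tilt:** a plane fitted to the top camera's depth points gave a slope of -0.09, just over the 0.08 limit. The end heights and the side camera (-0.04) do not bear this out, so I put it down to stray depth points.

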